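Sort the last mixed tins from the oven onto their cooling trays

TASK

The last four loaf tins from the oven stand mixed on the bench: put each one in the slatted cooling tray that already holds a loaf of its kind (two golden white, one seeded brown, one round dark rye). Line them up in a single row with the tin that is there, each standing flat on the slats between the rails. Set them down rather than dropping them, keep them upright, and leave the tins that are already in the trays where they stand.

Things in the scene. Friction and masses are not known exactly. Their poses are not given: they have to be found in the camera images.
- white_a: Small tin with a golden white loaf of three round lobes: steel, 110 mm long (x) by 62 mm wide (y) over the rim, walls nearly upright, 50 mm high to the rim, 71 mm with the loaf; 0.27-0.45 kg. Origin: centre of the underside, z up. Standing loose on the bench beside the trays.
- white_b: Small tin with a golden white loaf of three round lobes: steel, 110 mm long (x) by 62 mm wide (y) over the rim, walls nearly upright, 50 mm high to the rim, 71 mm with the loaf; 0.27-0.45 kg. Origin: centre of the underside, z up. Standing loose on the bench beside the trays. Same as white_a; both go to the same tray.
- seeded: Small tin with a dark brown loaf with pale seeds and one long pale split: steel, 110 mm long (x) by 62 mm wide (y) over the rim, walls nearly upright, 50 mm high to the rim, 71 mm with the loaf; 0.27-0.45 kg. Origin: centre of the underside, z up. Standing loose on the bench beside the trays.
- rye: Small round tin with a nearly black rye loaf scored with white floury lines: steel, 64 mm across the rim, 60 mm just below it, 50 mm high to the rim, 72 mm with the loaf; 0.27 to 0.45 kg. Origin: centre of the underside, z up. Standing loose on the bench beside the trays.
- tray_white: The tray that holds the golden white loaf. Slatted wood, fixed, 420 mm long (x) by 110 mm wide (y), for one row of three tins lengthwise; inside the rails 400 by 90 mm. Slat tops 18 mm above the bench, rails 28 mm (10 above the slats). Origin: centre of its underside, on the bench. x runs along the row, roughly away from the robot, towards the tin already there.
- tray_seeded: The tray that holds the seeded brown loaf. Slatted wood, fixed, 420 mm long (x) by 110 mm wide (y), for one row of three tins lengthwise; inside the rails 400 by 90 mm. Slat tops 18 mm above the bench, rails 28 mm (10 above the slats). Origin: centre of its underside, on the bench. x runs along the row, roughly away from the robot, towards the tin already there.
- tray_rye: The tray that holds the round rye loaf. Slatted wood, fixed, 420 mm long (x) by 110 mm wide (y), for one row of three tins lengthwise; inside the rails 400 by 90 mm. Slat tops 18 mm above the bench, rails 28 mm (10 above the slats). Origin: centre of its underside, on the bench. x runs along the row, roughly away from the robot, towards the tin already there.
- white_in_tray: Small tin with a golden white loaf of three round lobes: steel, 110 mm long (x) by 62 mm wide (y) over the rim, walls nearly upright, 50 mm high to the rim, 71 mm with the loaf; 0.27-0.45 kg. Origin: centre of the underside, z up. Already in its tray, on the slats near the +x end, centre 132-140 mm from the tray's middle, lengthwise; leave it. The row on the robot's side of it is free.
- seeded_in_tray: Small tin with a dark brown loaf with pale seeds and one long pale split: steel, 110 mm long (x) by 62 mm wide (y) over the rim, walls nearly upright, 50 mm high to the rim, 71 mm with the loaf; 0.27-0.45 kg. Origin: centre of the underside, z up. Already in its tray, on the slats near the +x end, centre 132-140 mm from the tray's middle, lengthwise; leave it. The row on the robot's side of it is free.
- rye_in_tray: Small round tin with a nearly black rye loaf scored with white floury lines: steel, 64 mm across the rim, 60 mm just below it, 50 mm high to the rim, 72 mm with the loaf; 0.27 to 0.45 kg. Origin: centre of the underside, z up. Already in its tray, on the slats near the +x end, centre 132-140 mm from the tray's middle; leave it. The row on the robot's side of it is free.
There are look-alikes about, which are no part of the job. What is shaped like the seeded but blue or green is not meant.

How it is judged:
By the outcome, as a careful person would: the job done as asked, in the order asked, and still so for the second after the job is handed in, with the robot touching nothing.
It also fails if it takes over 106 s, if anything falls off the work surface, if the arm or the gripper's body presses on something with over 40 N, if the wrist force passes 120 N, or if a joint passes its speed limit or range.

ROBOT

A 6-joint arm with a two-finger parallel gripper is mounted at the origin on the work surface. World frame = base frame: x ahead of the robot, y to its left, z up, the work surface at z = 0. Lengths are in m, angles in rad, forces in N, time in s.
With the tool pointing down it reaches from about 0.275 to 0.975 m from the base axis. Payload 8.4 kg.
Tool frame: the origin (TCP) lies between the finger pads; the fingertips stand 22 mm ahead of it and the grasp point (between the pads) lies 3 mm ahead of it; z points along the fingers, y is the line along which they close (so a half turn about z gives the same grasp; the last joint's range is limited). The gripper opens to 92 mm and grips with 3 to 60 N. Pads are 20 mm wide; open, the fingers measure 128 mm over their backs; the gripper's body (75 mm by 189 mm) begins 69 mm behind the grasp point.
Start: joints at [1.289, 0.353, 1.633, -0, 1.155, -0.002], TCP at [0.173, 0.601, 0.201] pointing down, gripper open.
Joint ranges: [-2.63, 2.63], [-0.92, 2.1], [0.06, 2.66], [-1.3, 4.44], [0, 2.69], [-3.02, 3.02]. Speed limits (rad/s): [2.22, 2.22, 2.79, 3.14, 3.14, 3.14].

INTERFACE

Orientations are given as a unit quaternion [w, x, y, z].
In Python, from plant import manip gives the robot as it stands. Calls block until the motion is done:
- manip.move_to(position, orientation): joint-space move of the TCP to a pose.
- manip.move_linear(position, attitude=None, feed=0.15): straight line of the TCP; attitude=None keeps the orientation; feed is the mean speed in m/s.
- manip.goto_joints(angles): joint-space move.
- manip.command_gripper(opening, force=None): finger opening in m; force is the grip in N (None keeps the last); returns when the fingers have stopped.
- manip.dwell(seconds).
- manip.inverse_kinematics(position, orientation): joint angles nearest the present ones, or None.
- manip.capture(name): name is "scene" or "top" or "wrist"; returns (picture, depth): 400x640x3 uint8, red, green, blue; 400x640 float32, m along the optical axis (not along the pixel's ray), 0 where there is no reading.
- manip.get_calibration(name): a dict with "intrinsics" (3x3 intrinsics, pixels), "pose" (4x4, takes a point from camera to world coordinates). Camera axes: x right, y down, z forward; pixel columns grow to the right and rows downward; lengths in m; the calibration is good to about 2 mm. A picture is of the moment at which its call begins: read the wrist's pose just before it. get_calibration takes no time and is no camera call; for the wrist camera it gives the pose at the moment of the call.
A pose or a line that the arm cannot do raises manip.PlanningError and nothing moves.
- manip.job_done(): hands the job in; it is judged then, once.
Readings, each from a call of its own:
- manip.get_clock(): time.
- manip.get_joint_pos(): joint angles.
- manip.get_qvel(): joint speeds.
- manip.get_joint_efforts(): joint torques, N m.
- manip.get_tcp_pos(): TCP position.
- manip.get_tool_rot(): TCP orientation.
- manip.get_contact_force(): force on the tool from outside, world axes, zero at the start.
- manip.get_moment(): the same for the moment, N m.
- manip.get_opening(): finger opening in m.
- manip.get_gripper_force(): force on a finger pad.
Only numpy, scipy, OpenCV 4.12 (cv2) and the standard library are available. Lean on these libraries where they do the work, as an engineer would, in place of code of your own. Each camera call takes 0.05 s, during which the arm holds its last target. There are 200 camera calls.

## Working session

There is one attempt and no reset: what is moved stays moved. The work goes in short steps, each a Python script; the robot and the scene stay as the last script left them, time stands still between calls to the robot, and variables do not carry over. Pictures are saved under pics/ and viewed, at most 14 in all, crops included, and the job is handed in when it is done.

```bash
mkdir -p pics; python3 - <<'E'
from plant import manip
import cv2,numpy as np
for n in("top","scene"):
    p,d=manip.capture(n); cv2.imwrite(f"pics/{n}0.png",p[...,::-1]); np.save(f"{n}0.npy",d); np.save(f"{n}0rgb.npy",p)
    c=manip.get_calibration(n); print(n,np.round(c["intrinsics"],1).tolist(),np.round(c["pose"],3).tolist(),d[200,320],(d==0).mean())
print(manip.get_clock(),manip.get_tool_rot())
E
```

```text
top [[512.8, 0.0, 319.5], [0.0, 512.8, 198.1], [0.0, 0.0, 1.0]] [[-0.017, -0.993, 0.119, 0.372], [-1.0, 0.015, -0.016, -0.076], [0.014, -0.119, -0.993, 1.273], [0.0, 0.0, 0.0, 1.0]] 1.284184 0.00392578125
scene [[520.0, 0.0, 330.9], [0.0, 520.0, 195.8], [0.0, 0.0, 1.0]] [[0.616, 0.571, -0.543, 1.441], [0.787, -0.429, 0.442, -0.831], [0.019, -0.7, -0.714, 1.253], [0.0, 0.0, 0.0, 1.0]] 1.7004019 0.00392578125
0.1 [-8.38629392e-05  1.39449183e-01  9.90229032e-01 -6.19090033e-04]
```

View pics/top0.png

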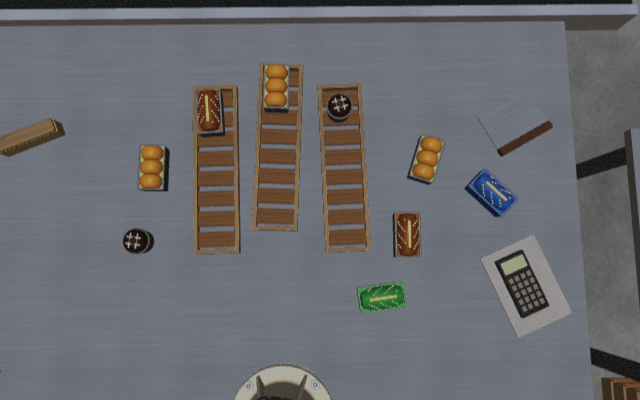

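View pics/scene0.png

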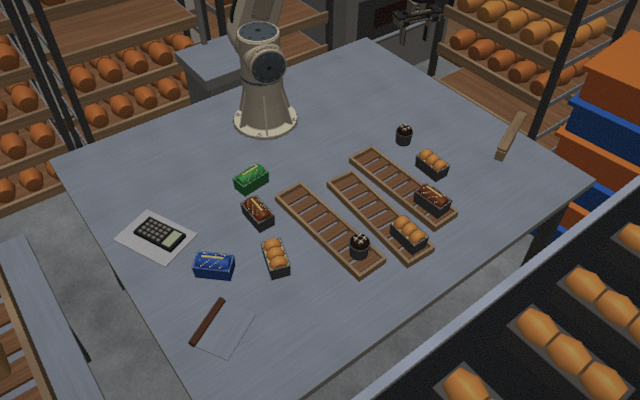

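Top view:
- **White tins:** loose at (152,168) and (427,158); the one in its tray is at (276,87).
- **Seeded tins:** the loose brown one is at (407,233). Blue (492,192) and green (382,297) are the look-alikes. The one in its tray is at (208,110).
- **Rye tins:** loose at (137,240); the one in its tray is at (340,105).
- **Trays, left to right:** seeded, white, rye.

Next I'll measure from the depth and check a close crop.

```bash
cat > h.py <<'E'
from plant import manip
import numpy as np, cv2
def cloud(n,d,c=None):
    c=c or manip.get_calibration(n); K=c["intrinsics"];T=c["pose"]
    v,u=np.mgrid[:400,:640]
    P=np.dstack([(u-K[0,2])/K[0,0]*d,(v-K[1,2])/K[1,1]*d,d])@T[:3,:3].T+T[:3,3]
    P[d==0]=np.nan; return P
def rect(xy):  # centre, long, short, yaw of long axis in (-90,90]
    (cx,cy),(w,h),a=cv2.minAreaRect((xy*1000).astype(np.float32))
    if w<h: w,h,a=h,w,a+90
    a=(a+90)%180-90
    return np.array([cx,cy])/1000,w,h,a
def blobs(P,lo,hi,minpx):
    m=((P[...,2]>lo)&(P[...,2]<hi)).astype(np.uint8)
    n,L,S,C=cv2.connectedComponentsWithStats(m)
    return [(L==i,C[i]) for i in range(1,n) if S[i,4]>=minpx]
E
python3 - <<'E'
from h import *
d=np.load("top0.npy"); P=cloud("top",d); rgb=np.load("top0rgb.npy")
print("bench z",np.nanmedian(P[300:330,200:330,2]))
print("TINS")
for m,c in blobs(P,.035,.09,200):
    if c[1]<30 or c[1]>340 or c[0]>540: continue
    q=P[m]; r=rect(q[:,:2]); top=np.percentile(q[:,2],98)
    print(np.round(c),m.sum(),np.round(r[0],4),np.round(r[1:],1),"ztop",round(top,4),rgb[m].mean(0).round())
print("TRAYS")
for m,c in blobs(P,.0225,.09,200):
    if c[1]<30 or not 180<c[0]<380 or c[1]>220: continue
    q=P[m&(P[...,2]<.033)]; r=rect(q[:,:2]); print(np.round(c),np.round(r[0],4),np.round(r[1:],1),np.median(q[:,2]).round(4))
cv2.imwrite("pics/crop0.png",cv2.resize(rgb[50:320,110:530,::-1],None,fx=1.9,fy=1.9,interpolation=cv2.INTER_CUBIC))
E
```

```text
bench z 0.0002448987220278198
TINS
[276.  88.] 1181 [0.792  0.0062] [112.7  62.4  -2.3] ztop 0.0889 [132.  97.  52.]
[209. 112.] 1240 [0.7326 0.1688] [112.   62.5   3.6] ztop 0.0889 [93. 67. 48.]
[339. 107.] 532 [ 0.7396 -0.146 ] [ 63.9  61.7 -53.6] ztop 0.0896 [56. 48. 44.]
[ 27. 135.] 978 [0.6807 0.6137] [149.7  36.8 -68.8] ztop 0.0635 [110.  90.  64.]
[427. 159.] 1173 [ 0.612  -0.3595] [111.  63. -19.] ztop 0.0718 [136. 101.  54.]
[152. 167.] 1251 [0.6    0.3089] [110.2  65.1  -1.3] ztop 0.0719 [132.  98.  53.]
[493. 193.] 1224 [ 0.526  -0.5163] [111.1  64.9  45.8] ztop 0.0714 [ 59.  80. 116.]
[407. 234.] 1219 [ 0.428  -0.3048] [107.7  63.6  -1. ] ztop 0.0723 [102.  73.  53.]
[136. 241.] 596 [0.4231 0.3396] [63.6 61.7 89. ] ztop 0.0746 [58. 51. 47.]
[382. 298.] 1256 [ 0.2808 -0.2382] [110.4  62.4 -82.2] ztop 0.0714 [ 68. 116.  67.]
TRAYS
[277. 124.] [0.6547 0.0053] [420.7 110.2  -2.7] 0.0278
[344. 168.] [ 0.6    -0.1566] [419.7 110.2   1.7] 0.0277
[213. 148.] [0.6007 0.1588] [420.7 111.1   0.9] 0.0278
[339. 108.] [ 0.717  -0.1436] [47.6 14.2 82.6] 0.028
```

View pics/crop0.png

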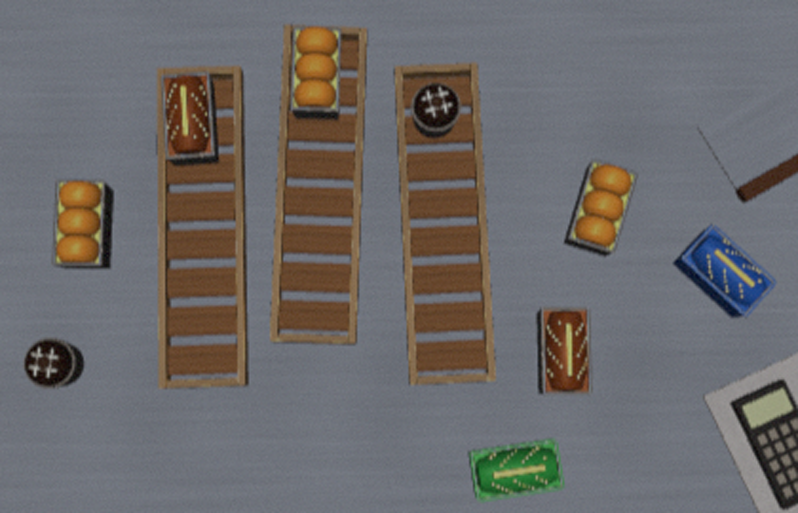

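The sizes and heights all match the description (110×62 mm, tops about 71 mm, rails 28 mm), and the crop confirms each choice. The tins already in the trays stand about 7 mm left of the centreline, so I'll line up with them at local y of about 5 mm. First: white_a.

```bash
cat >> h.py <<'E'
from scipy.spatial.transform import Rotation as R
TR=dict(white=((.6547,.0053),-2.7),rye=((.6,-.1566),1.7),seeded=((.6007,.1588),.9))
def down(deg):
    p=np.radians(deg);c,s=np.cos(p),np.sin(p)
    q=R.from_matrix([[c,s,0],[s,-c,0],[0,0,-1]]).as_quat(); return [q[3],*q[:3]]
def pick(xy,yaw,hi=.2):
    manip.command_gripper(.092)
    manip.move_to([*xy,.14],down(yaw)); manip.move_linear([*xy,.041],feed=.12)
    manip.command_gripper(.0,force=25)
    print("grip",round(manip.get_opening(),4),round(manip.get_gripper_force(),1))
    manip.move_linear([*xy,hi],feed=.15)
    print("lifted",round(manip.get_opening(),4),"F",np.round(manip.get_contact_force(),1),"t",manip.get_clock())
def place(tray,lx,ly,hi=.2):
    (cx,cy),a=TR[tray];r=np.radians(a)
    x=cx+lx*np.cos(r)-ly*np.sin(r); y=cy+lx*np.sin(r)+ly*np.cos(r)
    manip.move_to([x,y,hi],down(a)); manip.move_linear([x,y,.0635],feed=.12)
    manip.dwell(.3); f0=manip.get_contact_force()[2]
    z=.0635
    while z>.0565:
        z-=.001; manip.move_linear([x,y,z],feed=.02)
        if manip.get_contact_force()[2]-f0>2.5: break
    print("set z",round(z,4),"df",round(manip.get_contact_force()[2]-f0,1))
    manip.command_gripper(.082); manip.move_linear([x,y,.17],feed=.15)
    print("released F",np.round(manip.get_contact_force(),1),"t",manip.get_clock())
E
python3 - <<'E'
from h import *
pick((.600,.3089),-1.3); place("white",.004,.005)
p,d=manip.capture("scene"); cv2.imwrite("pics/s1.png",p[100:300,200:500,::-1].repeat(2,0).repeat(2,1))
E
```

```text
grip 0.0399 25.0
lifted 0.0399 F [ 0.1  0.7 -3. ] t 5.2167
set z 0.0585 df 5.1
released F [ 0.4  0.2 -0.1] t 10.875
```

View pics/s1.png

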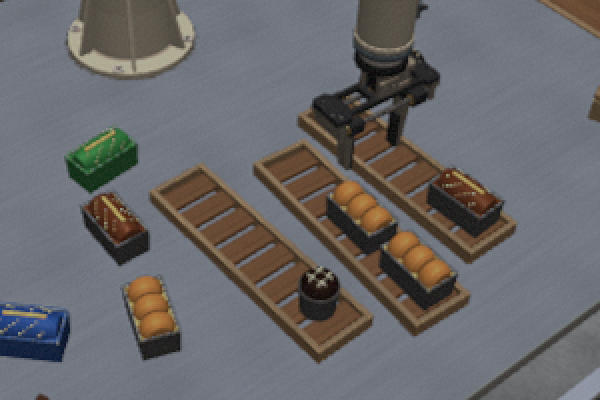

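White_a stands in the middle slot of the white tray (crop px 360,215), in line with the tin there. The grip reading of 40 mm is odd for a 62 mm tin, so I'll check it. Next is rye.

```bash
python3 - <<'E'
from h import *
print("open reading at cmd .082:",manip.get_opening())
pick((.4231,.3396),1.7); place("rye",.02,.005)
p,d=manip.capture("top"); np.save("t2.npy",d); P=cloud("top",d)
cv2.imwrite("pics/t2.png",p[...,::-1])
for m,c in blobs(P,.035,.095,200):
    if 60<c[0]<460 and c[1]>30: q=P[m]; r=rect(q[:,:2]); print(np.round(c),m.sum(),np.round(r[0],4),np.round(r[1:],1),np.percentile(q[:,2],98).round(4))
E
```

```text
open reading at cmd .082: 0.08159115484585482
grip 0.0391 25.0
lifted 0.0388 F [ 1.1  0.1 -2.9] t 15.8083
set z 0.0585 df 7.5
released F [-0.7 -0.4 -0.3] t 22.2167
[276.  88.] 1200 [0.7924 0.0059] [113.6  62.2  -2.2] 0.0897
[209. 112.] 1269 [0.733  0.1687] [111.9  63.2   3.6] 0.0896
[274. 141.] 1203 [0.659  0.0104] [110.7  62.3  -2.7] 0.0897
[427. 159.] 1171 [ 0.6114 -0.3592] [110.8  63.  -18.8] 0.0715
[343. 151.] 228 [ 0.6258 -0.1502] [ 60.   31.7 -90. ] 0.0934
[407. 234.] 1222 [ 0.428  -0.3048] [107.7  62.9  -1. ] 0.072
[393. 297.] 635 [ 0.2837 -0.2614] [ 64.   62.3 -83.2] 0.0723
```

View pics/t2.png

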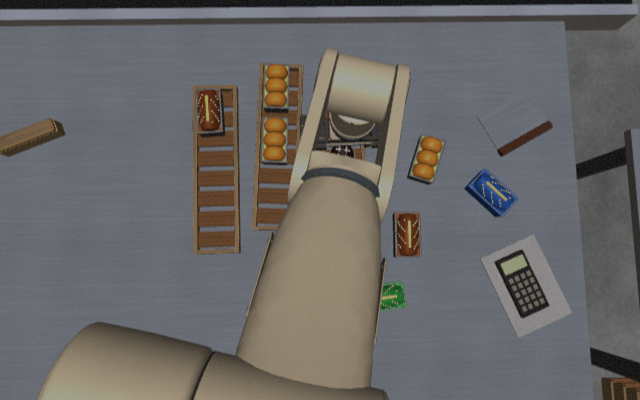

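White_a measures within 1 mm of its target, and the tin already in the white tray hasn't moved. The placed rye is partly hidden under the gripper at (343,151), with its top at about 91 mm. I'll release wider from here. Next are white_b and the seeded tin.

```bash
sed -i 's/command_gripper(.082)/command_gripper(.090)/' h.py; python3 - <<'E'
from h import *
pick((.6117,-.3594),-18.9); place("white",-.129,.005)
pick((.428,-.3048),-1.0); place("seeded",-.001,.005)
manip.move_to([.25,.45,.3],down(0))
p,d=manip.capture("top"); P=cloud("top",d); cv2.imwrite("pics/t3.png",p[...,::-1])
for m,c in blobs(P,.035,.095,200):
    if 60<c[0]<460 and c[1]>30: q=P[m]; r=rect(q[:,:2]); print(np.round(c),m.sum(),np.round(r[0],4),np.round(r[1:],1),np.percentile(q[:,2],98).round(4))
p,d=manip.capture("scene"); cv2.imwrite("pics/s3.png",cv2.resize(p[100:300,220:500,::-1],None,fx=2.8,fy=2.8))
print(manip.get_clock())
E
```

```text
grip 0.0399 25.0
lifted 0.0398 F [ 0.1 -0.4 -3.2] t 26.4833
set z 0.0585 df 8.7
released F [ 0.3 -0.7 -0.9] t 32.5083
grip 0.0397 25.0
lifted 0.0403 F [-0.3 -0.2 -3.9] t 37.0333
set z 0.0585 df 7.0
released F [-0.1  0.1  0.4] t 43.4417
[276.  88.] 1201 [0.7921 0.0061] [113.   62.4  -2.1] 0.0892
[209. 112.] 1269 [0.7379 0.169 ] [122.4  62.7   4. ] 0.0894
[339. 107.] 571 [ 0.7391 -0.1464] [ 62.5  62.3 -14.2] 0.0925
[274. 141.] 1208 [0.6584 0.0106] [111.   62.3  -2.6] 0.0899
[210. 166.] 1297 [0.5993 0.164 ] [110.2  63.2   1.5] 0.0902
[341. 156.] 568 [ 0.6197 -0.15  ] [64.3 60.1 -1.7] 0.0918
[272. 195.] 1215 [0.5273 0.0169] [110.2  62.3  -2.2] 0.0901
[382. 298.] 1255 [ 0.2807 -0.2382] [110.7  62.1 -82.4] 0.0719
[282. 390.] 491 [ 0.0831 -0.0054] [130.5  40.4  79.7] 0.0935
45.2583
```

View pics/t3.png

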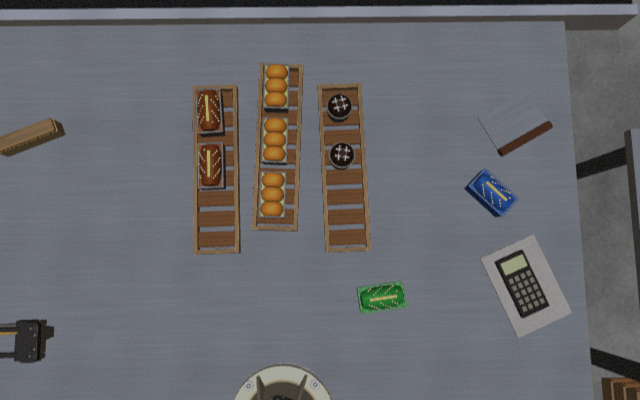

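View pics/s3.png

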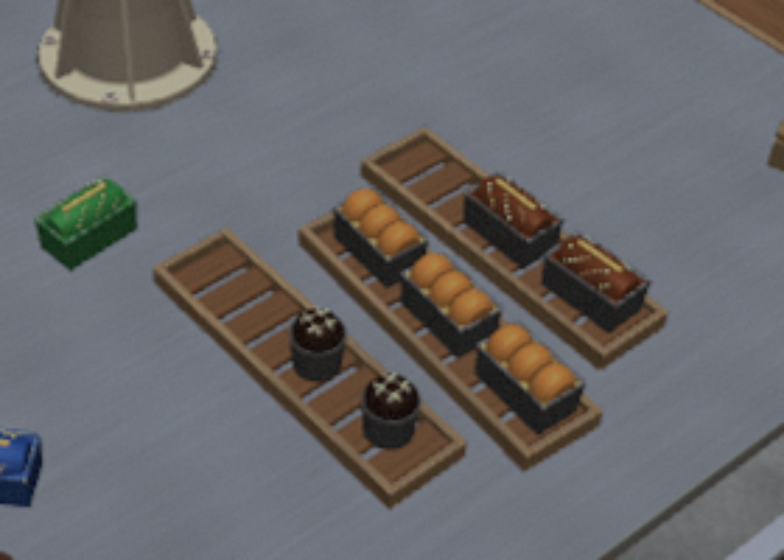

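The top view shows:
- **White:** the row is complete at (276,88), (274,141) and (272,195).
- **Seeded:** (209,112) and (210,166).
- **Rye:** (339,107) and (341,156).

All the tins are flat and between the rails, with tops at about 90 mm, and the tins that were already there haven't moved.

```bash
python3 -c "
from plant import manip
print(manip.job_done())"
```

```text
the job is handed in; nothing more can be done
None
```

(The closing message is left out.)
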